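Swap the microscope battery pack on its slide-in charger

TASK

The pack on the charger is full: press the charger's catch so that the pack comes loose, slide it out and set it down upright in the shallow steel tray. Then slide the flat pack from the bench, contact end first, into the charger's dovetail until it is fully home and the catch clicks up behind it. Do not force the catch or the packs, and leave the things standing around as they are.

Things in the scene. Friction and masses are not known exactly. Their poses are not given: they have to be found in the camera images.
- charger: Bench charger, grey plastic, fixed, 192 mm long (x), 112 mm wide (y), flat sliding deck 32 mm high. Origin: on the bench under the centre of a fully seated pack. +x is the direction in which a pack slides in; the open end faces -x. In front of the deck (x = -94 to -48 mm) lies a low step, 19 mm high, with the catch above it.
- home (a point): Where the origin of a fully seated pack lies (within 1 mm): on the deck, 32 mm above the bench. A seated pack has the charger's axes and just touches the catch with its outer end (45 mm in front of this point). The hard stop lies 1.5 mm further in. Pushing with much more than 20 N is forcing it.
- mouth (a point): Middle of the dovetail's open mouth, on the deck, 44 mm in front of home. From here to the end stop run two aluminium rails, undercut 60 degrees, 8 mm high, outer faces 36 mm either side of the middle. The first 10 mm are flared by about 4 mm a side; inside, the pack has 1 mm play on each side and some 1.7 mm upward.
- end_stop (a point): Inner end of the deck, 46.5 mm behind home: face of the electronics hump (58 mm high, 52 mm long), a hard stop. A sprung contact block here pushes a pack outward over its last 10 mm with 7 to 8 N: when the catch lets go the pack comes out 10 to 15 mm by itself, and a pack let go before the click is pushed back. Pushing home takes 10 to 15 N.
- catch (a joint): The catch: sprung black tongue in the middle of the charger's open end. Metres: 0 = up (latching), grows as it is pressed down, 0.008 = bottom. Its upright inner face, 6.5 mm above the deck, blocks the pack's outer end; pressed down 6.5 mm it lets go. Spring 2 N at rest, 4 N fully down. A pack sliding over it, in or out, holds it down; it springs up once the pack is home.
- catch_pad (a point): Middle of the catch's ribbed thumb pad (34 mm wide in y, sloping 7 degrees down to the front), on its upper surface: at rest at charger x = -69, y = 0, z = 36 mm, that is 24 mm in front of the seated pack's outer end. It goes straight down with the catch.
- pack_charged: Battery pack, black plastic, 90 x 56 x 50 mm, 0.24 to 0.39 kg; starts latched on the charger. Origin: centre of its underside; +x: its contact end (goes in first). Lowest 10 mm: grey dovetail foot, flanks 8 mm high, 50 mm wide at the bottom, 41 mm at their top. Above: straight body, 56 mm wide from z = 10 to 50 mm, to be gripped across y. A white gauge strip marks the outer end's top.
- pack_flat: The second, identical pack (same size and axes); starts upright on the bench on one side of the charger, its contact end facing away from the robot.
- pack_flat_nose (a point): Middle of the lower edge of the flat pack's contact end, 45 mm from its origin along its +x.
- tray: Shallow steel instrument tray, fixed, 170 (x) x 140 (y) x 18 mm, walls and floor 3 mm thick; on the other side of the charger. Origin: centre of its underside.
- jar: Bystander: white screw-top jar, 72 mm diameter, 105 mm high, beyond the charger. Origin: centre of its underside.
- dishes: Bystander: stack of three clear culture dishes, 90 mm diameter, 45 mm high, beyond the charger. Origin: centre of its underside.
- tube_rack: Bystander: white tube rack with green-capped tubes, 220 (x) x 100 (y) mm, 86 mm high, at the left. Origin: centre of its underside.

How it is judged:
On the way, in this order (a step that is already met when the one before it is completed fails the run):
1. the catch is pressed down with the fingers and the charged pack comes loose (value of joint catch above 0.005 m and contact force between the fingers and catch above 0.5 N and x of pack_charged in the frame of charger below -0.002 m).
2. the charged pack stands in the tray, let go (z of pack_charged in the frame of tray below 0.008 m and horizontal distance between pack_charged and tray below 0.06 m and angle between pack_charged's own z axis and vertical below 0.05 rad and contact force between the fingers and pack_charged below 0.05 N and linear speed of pack_charged below 0.02 m/s), for 0.1 s.
3. the flat pack is home and the catch has sprung up behind it (x of pack_flat in the frame of charger between -0.0025 and 0.003 m and y of pack_flat in the frame of charger between -0.003 and 0.003 m and z of pack_flat in the frame of charger between 0.029 and 0.035 m and x of pack_flat_nose in the frame of charger above 0.03 m and value of joint catch below 0.002 m), for 0.1 s.
At the end, for the whole second after the job is handed in: The flat pack sits fully home in the charger's dovetail, contact end inward (within 2.5 to 3 mm of the seated pose), the catch up behind it (within 2 mm of its top position), at rest; the charged pack stands upright on the tray's floor, its centre within 60 mm of the tray's centre, at rest (all of step 3 and linear speed of each of pack_flat, pack_charged below 0.01 m/s and z of pack_charged in the frame of tray below 0.008 m and horizontal distance between pack_charged and tray below 0.06 m and angle between pack_charged's own z axis and vertical below 0.05 rad); the robot touches nothing.
It fails at once if a pack forced or jammed in the charger (its contact forces there add up to more than 50 N) (contact force between any of pack_charged, pack_flat and charger above 50 N).
It fails at once if the catch pressed with more than 20 N (contact force between the fingers and catch above 20 N).
It fails at once if the charged pack slammed into the tray (more than 40 N) (contact force between pack_charged and tray above 40 N).
It fails at once if a bystander moved by more than 20 mm (distance of any of jar, dishes, tube_rack from where it was at the start of the episode above 0.02 m).
It also fails if it takes over 72 s, if anything falls off the work surface, if the arm or the gripper's body presses on something with over 40 N, if the wrist force passes 120 N, or if a joint passes its speed limit or range.

ROBOT

A 6-joint arm with a two-finger parallel gripper is mounted at the origin on the work surface. World frame = base frame: x ahead of the robot, y to its left, z up, the work surface at z = 0. Lengths are in m, angles in rad, forces in N, time in s.
With the tool pointing down it reaches from about 0.25 to 0.775 m from the base axis. Payload 4 kg.
Tool frame: the origin (TCP) lies at the very end of the fingers, on their centre line; the grasp point (between the pads) lies 19 mm behind it (tcp_to_grasp is the distance from the TCP to the grasp point, in m); z points along the fingers, y is the line along which they close (so a half turn about z gives the same grasp; the last joint's range is limited). The gripper opens to 94 mm and grips with 3 to 60 N. Pads are 16 mm wide; open, the fingers measure 119 mm over their backs; the gripper's body (75 mm by 177 mm) begins 78 mm behind the grasp point.
Start: joints at [1.219, 0.087, 1.371, -0, 1.684, -0.103], TCP at [0.135, 0.533, 0.206] pointing down, gripper open.
Joint ranges: [-3.1, 3.1], [-0.76, 2.03], [0.27, 2.55], [-1.08, 4.22], [0.17, 2.65], [-2.57, 2.57]. Speed limits (rad/s): [2.79, 2.79, 3.14, 3.14, 3.14, 3.14].

INTERFACE

Orientations are given as [roll, pitch, yaw] about the fixed x, y, z axes, in that order (R = Rz(yaw) Ry(pitch) Rx(roll)).
In Python, from bench import * gives the robot as it stands.
- The arm moves only by the tool step_hand, called after "Emit:" by a JSON object that holds its "api" and its "payload". Schema: {"type":"object","properties":{"offsets":{"type":"object","properties":{"plan":{"type":"array","items":{"type":"array","items":{"type":"number"},"minItems":5,"maxItems":5},"minItems":1,"maxItems":20}},"additionalProperties":false,"required":["plan"]},"only":{"type":"string"},"quiet":{"type":"boolean"},"lines":{"type":"string"}},"required":["offsets"],"additionalProperties":false}. offsets is an object whose key "plan" holds a list of rows, 1 to 20 of them, each of 5 numbers: the finger opening in m, then dx, dy, dz in m, then a turn about the tool's z in rad; each row shifts and turns the commanded pose from where the row before left it, along the tool's axes as they then stand; what a row does not reach is not made up. A row lasts 1/12 s, in which the tool goes at most 0.0417 m and 0.125 rad, less where a joint would pass 70% of its speed; a pose out of reach is approached as far as the arm can. The fingers move at their own pace and stop on an object; the grip force is fixed at half the most. Time passes only in rows, so rows that do not move let the fingers close. The tool returns the time, the measured TCP pose, the force, the opening and the grip force at its end. only (a regular expression) keeps the lines of the reply that match it, lines (a string "A,B") keeps lines A to B, and quiet returns only ok. Input that does not fit is refused with a message, and nothing moves.
- get_obs(): the state, without advancing time (a new reading comes with each control period).
- snapshot(name): name is "scene" or "side" or "wrist"; returns a dict with "color" (384x512x3 uint8, blue, green, red), "fx", "fy", "cx", "cy" (pixels), "k1" (the pictures are not rectified: a ray, as slopes to the right and down, at radius r is drawn at 1 + k1 r^2 times it, then the intrinsics apply), "extrinsics" (4x4, takes a point from world to camera coordinates). Camera axes: x right, y down, z forward; pixel columns grow to the right and rows downward; lengths in m; the calibration is good to about 2 mm. A picture is of the moment at which its call begins. There is no depth.
- close_job(): hands the job in; it is judged then, once.
The state is a dict: "time": time; "joint_positions": joint angles; "qvel": joint speeds; "joint_torque": joint torques, N m; "tool_pos": TCP position; "ee_rot": TCP orientation; "wrist_force": force on the tool from outside, world axes, zero at the start; "wrist_torque": the same for the moment, N m; "width": finger opening in m; "finger_force": force on a finger pad.
Only numpy, scipy, OpenCV 4.12 (cv2) and the standard library are available. Lean on these libraries where they do the work, as an engineer would, in place of code of your own. Each camera call takes 0.05 s, during which the arm holds its last target. There are 200 camera calls.

## Working session

There is one attempt and no reset: what is moved stays moved. The work goes in short steps, Python scripts to look and compute and a tool call to move; the robot and the scene stay as the last step left them, time stands still between calls to the robot, and variables do not carry over. Pictures are saved under pics/ and viewed, at most 13 in all, crops included, and the job is handed in when it is done.

```bash
ls; mkdir -p pics
```

Run:
```python
from bench import *
import cv2,numpy as np
o=get_obs(); print(o)
for n in ["scene","side","wrist"]:
    s=snapshot(n); cv2.imwrite(f"pics/{n}0.png",s["color"]); print(n,s["fx"],s["fy"],s["cx"],s["cy"],s["k1"]); print(np.round(s["extrinsics"],4).tolist())
a=cv2.imread("pics/scene0.png");b=cv2.imread("pics/side0.png")
```

```text
pics
{'time': 0.0, 'joint_positions': array([ 1.21889177e+00,  8.79467734e-02,  1.37224351e+00, -1.35884475e-05,
        1.68360063e+00, -1.03082762e-01]), 'qvel': array([ 0.00078063,  0.000177  ,  0.00132861, -0.00204445, -0.00134114,
       -0.00024489]), 'joint_torque': array([-5.54856724e-04, -3.40197122e+01, -3.02421999e+01,  7.16762315e-02,
        3.32945713e-02, -1.51518111e-04]), 'tool_pos': array([0.1352536 , 0.53254295, 0.20431414]), 'ee_rot': array([-3.13940468e+00, -2.12766774e-04,  2.89276911e+00]), 'wrist_force': array([0.48757285, 0.59209408, 0.22444514]), 'wrist_torque': array([-0.08424353,  0.02109743,  0.00311264]), 'finger_force': 0.0, 'width': 0.09405716333480411}
scene 357.6201139734561 357.6201139734561 258.3704011229664 189.13065122921677 0.010163271525806422
[[0.596, 0.803, -0.0005, -0.3922], [0.6664, -0.495, -0.5576, -0.2808], [-0.448, 0.3319, -0.8301, 1.2124], [0.0, 0.0, 0.0, 1.0]]
side 462.91952125245007 462.91952125245007 257.43013207051507 190.80915940201953 -0.05403864317963744
[[-0.9306, -0.3659, 0.0131, 0.5247], [-0.2803, 0.6888, -0.6686, 0.128], [0.2356, -0.6258, -0.7435, 1.4264], [0.0, 0.0, 0.0, 1.0]]
wrist 319.98051426241193 319.98051426241193 254.96199295923591 192.7475392657258 -0.0862700677233546
[[0.2467, 0.9691, -0.0032, -0.5495], [0.9378, -0.2379, 0.2529, -0.0277], [0.2443, -0.0653, -0.9675, 0.3916], [0.0, 0.0, 0.0, 1.0]]
```

View pics/scene0.png

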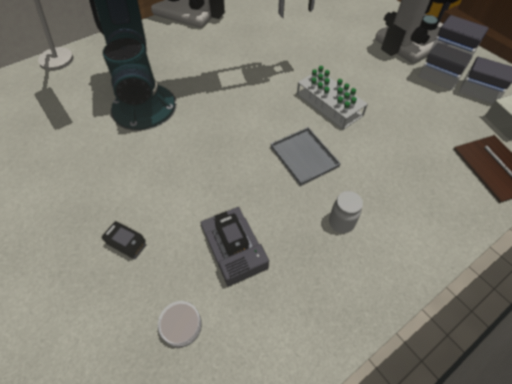

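View pics/side0.png

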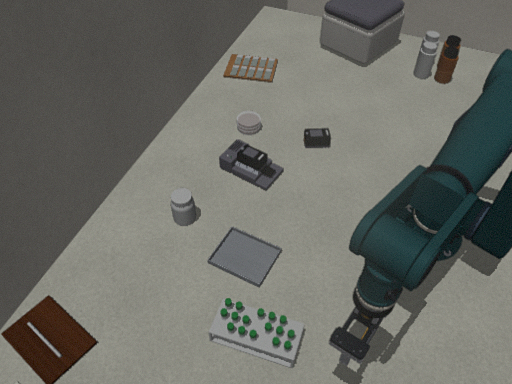

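The scene view shows the charger with its pack at about (235,245), the flat pack at (124,240), the tray at (305,155), the jar at (347,210), the dishes at (180,325) and the rack at (332,95). The side view agrees: charger (250,163), flat pack (317,138), tray (245,256).

Create h.py:
```python
from bench import *
import cv2,numpy as np
from scipy.spatial.transform import Rotation as Ro
def rays(s,px):
    px=np.atleast_2d(np.float64(px)); d=(px-[s["cx"],s["cy"]])/[s["fx"],s["fy"]]; u=d.copy()
    for _ in range(20): u=d/(1+s["k1"]*(u**2).sum(1,keepdims=True))
    E=s["extrinsics"];R=E[:3,:3]
    return -R.T@E[:3,3], np.c_[u,np.ones(len(u))]@R
def plane(s,px,z):
    c,d=rays(s,px); return c+d*((z-c[2])/d[:,2])[:,None]
def tri(s1,p1,s2,p2):
    c1,d1=rays(s1,p1);c2,d2=rays(s2,p2);d1=d1[0]/np.linalg.norm(d1);d2=d2[0]/np.linalg.norm(d2)
    t=np.linalg.lstsq(np.c_[d1,-d2],c2-c1,rcond=None)[0]
    a,b=c1+t[0]*d1,c2+t[1]*d2; return (a+b)/2,np.linalg.norm(a-b)
def proj(s,P):
    P=np.atleast_2d(P)@s["extrinsics"][:3,:3].T+s["extrinsics"][:3,3]; u=P[:,:2]/P[:,2:]
    u=u*(1+s["k1"]*(u**2).sum(1,keepdims=True)); return u*[s["fx"],s["fy"]]+[s["cx"],s["cy"]]
def go(target,yaw=None,quiet=False):
    "delta in tool axes to the target TCP"
    o=get_obs(); R=Ro.from_euler('xyz',o["ee_rot"]); d=R.inv().apply(np.array(target)-o["tool_pos"])
    print("tcp",np.round(o["tool_pos"],4),"rpy",np.round(o["ee_rot"],4),"delta tool",np.round(d,4), "turn",None if yaw is None else round(-((yaw-o["ee_rot"][2]+np.pi/2)%np.pi-np.pi/2),4))
```

Run:
```python
from h import *
s=snapshot("scene");d=snapshot("side")
for n,p,q,z in [("charger pack",(232,232),(252,157),.08),("flat",(124,238),(317,134),.05),("tray",(305,155),(245,256),.01),("jar",(348,200),(181,196),.105),("dish",(180,322),(248,118),.045),("rack",(332,95),(257,330),.05)]:
    print(n,plane(s,p,z).round(3),plane(d,q,z).round(3))
sc=s["color"][200:290,90:280]; sd=d["color"][100:290,190:350]
A=cv2.resize(sc,None,fx=3,fy=3,interpolation=2);B=cv2.resize(sd,None,fx=2,fy=2,interpolation=2)
im=np.zeros((600,800,3),np.uint8); im[:270,:570]=A; im[270:,:320]=B[:330]
cv2.imwrite("pics/c1.png",im)
w=snapshot("wrist");c,_=rays(w,(0,0));o=get_obs();R=Ro.from_euler('xyz',o["ee_rot"])
print("cam in tool",R.inv().apply(c-o["tool_pos"]),"cam axis in tool",R.inv().apply(w["extrinsics"][2,:3]))
```

```text
charger pack [[ 0.61  -0.043  0.08 ]] [[ 0.595 -0.028  0.08 ]]
flat [[ 0.452 -0.259  0.05 ]] [[ 0.436 -0.255  0.05 ]]
tray [[0.495 0.296 0.01 ]] [[0.486 0.297 0.01 ]]
jar [[0.719 0.229 0.105]] [[0.719 0.231 0.105]]
dish [[ 0.707 -0.248  0.045]] [[ 0.7   -0.249  0.045]]
rack [[0.378 0.507 0.05 ]] [[0.363 0.516 0.05 ]]
cam in tool [ 0.07195332  0.00088118 -0.1795181 ] cam axis in tool [-0.25305596 -0.00157853  0.96745036]
```

View pics/c1.png

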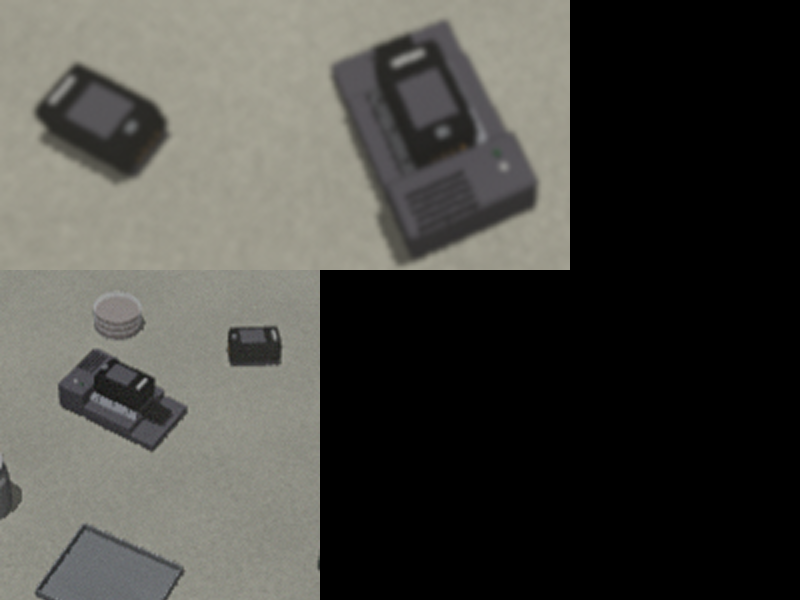

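The crops show the window and white strip on both packs clearly. The strip sits at the robot-facing end, and the catch is the dark tongue in front of the charger. Next I work out the yaw and move the wrist camera above the charger.

Run:
```python
from h import *
s=snapshot("scene")
f=lambda x,y:(90+x/3,200+y/3)
for z,a,b in [(.082,(407,58),(443,130)),(.05,(63,90),(132,127))]:
    P=plane(s,[f(*a),f(*b)],z);v=P[1]-P[0];print(P.round(3),np.arctan2(v[1],v[0]))
go([.56,-.03,.30],0)
```

```text
[[ 0.574 -0.037  0.082]
 [ 0.644 -0.05   0.082]] -0.18307147944750624
[[ 0.412 -0.276  0.05 ]
 [ 0.477 -0.244  0.05 ]] 0.445451602100684
tcp [0.1354 0.533  0.2052] rpy [-3.1412 -0.      2.8928] delta tool [-0.5501 -0.4411 -0.0946] turn -0.2488
```

Emit:
{"api": "step_hand", "payload": {"offsets": {"plan":[[0.094, 0, 0, -0.03, 0], [0.094, 0, 0, -0.03, 0], [0.094, 0, 0, -0.03, 0], [0.094, -0.03, -0.024, 0, -0.005], [0.094, -0.03, -0.024, 0, -0.005], [0.094, -0.03, -0.024, 0, -0.005], [0.094, -0.03, -0.024, 0, -0.005], [0.094, -0.03, -0.024, 0, -0.005], [0.094, -0.03, -0.024, 0, -0.005], [0.094, -0.03, -0.024, 0, -0.005], [0.094, -0.03, -0.024, 0, -0.005], [0.094, -0.03, -0.024, 0, -0.005], [0.094, -0.03, -0.024, 0, -0.005], [0.094, -0.03, -0.024, 0, -0.005], [0.094, -0.03, -0.024, 0, -0.005], [0.094, -0.03, -0.024, 0, 0], [0.094, -0.03, -0.024, 0, 0], [0.094, -0.03, -0.024, 0, 0], [0.094, -0.03, -0.024, 0, 0], [0.094, -0.03, -0.024, 0, 0]]}}}

```text
time: 2.02
tool_pos: [0.5491, 0.0254, 0.2956]
ee_rot: [3.141, 0.0, 2.952]
wrist_force: [-0.4, 0.4, 0.4]
width: 0.0937
finger_force: 0.0
```

Run:
```python
from h import *
go([.56,-.03,.30],-.18)
s=snapshot("wrist");cv2.imwrite("pics/w1.png",s["color"])
```

```text
tcp [0.5491 0.0254 0.2956] rpy [3.1413e+00 4.0000e-04 2.9524e+00] delta tool [-0.0211 -0.0523 -0.0044] turn -0.0092
```

View pics/w1.png

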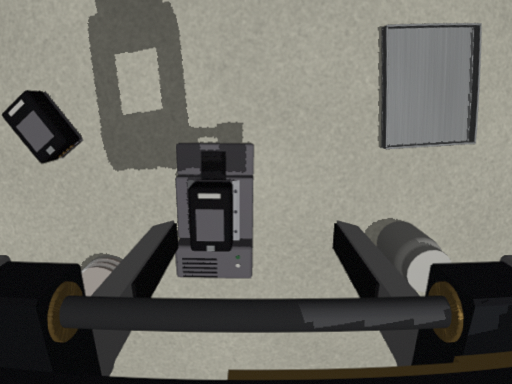

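The wrist view shows the charger at columns 176–254, rows 143–278, with its catch at (212,160), the pack's strip at (209,196) and its window at (210,223). The flat pack is at (40,127), and the tray spans (379–480, 24–148). I'll take a second, lower wrist view and triangulate the strip and window blobs.

Add to h.py:
```python
import pickle
def save(n,f): s=snapshot(n); pickle.dump(s,open(f,"wb")); return s
def blobs(s,lo,hi,roi,amin=15,amax=4000):
    g=cv2.cvtColor(s["color"],cv2.COLOR_BGR2GRAY);x0,y0,x1,y1=roi
    m=cv2.inRange(g[y0:y1,x0:x1],lo,hi);n,l,st,c=cv2.connectedComponentsWithStats(m,connectivity=4)
    out=[]
    for i in range(1,n):
        if amin<=st[i,4]<=amax:
            r=cv2.minAreaRect(np.argwhere(l==i)[:,::-1].astype(np.float32)); out.append((st[i,4],(c[i]+[x0,y0]).round(1).tolist(),(np.array(r[0])+[x0,y0]).round(1).tolist(),np.round(r[1],1).tolist(),round(r[2],1)))
    return out
```

Run:
```python
from h import *
s=save("wrist","v1.pkl"); g=cv2.cvtColor(s["color"],cv2.COLOR_BGR2GRAY)
print("col 212",g[138:285:2,212].tolist()); print("row 225",g[225,170:260].tolist())
for b in blobs(s,60,255,(190,183,232,252)):print(b)
```

```text
col 212 [152, 58, 87, 93, 74, 28, 22, 24, 22, 23, 21, 22, 17, 11, 9, 12, 13, 20, 21, 15, 23, 8, 8, 10, 16, 14, 91, 176, 174, 40, 20, 21, 20, 14, 48, 90, 89, 90, 90, 89, 89, 89, 89, 88, 89, 90, 88, 90, 89, 89, 74, 17, 33, 121, 119, 97, 88, 89, 87, 36, 74, 61, 50, 83, 38, 84, 29, 88, 29, 141, 163, 158, 160, 163]
row 225 [56, 50, 32, 14, 6, 7, 59, 156, 161, 161, 154, 111, 76, 86, 91, 89, 89, 88, 88, 88, 89, 91, 82, 60, 19, 12, 13, 19, 13, 20, 58, 90, 90, 89, 88, 89, 89, 88, 89, 89, 88, 89, 89, 88, 89, 90, 89, 89, 89, 90, 89, 90, 89, 89, 90, 89, 91, 85, 58, 22, 17, 16, 20, 19, 13, 6, 24, 91, 137, 151, 149, 148, 148, 127, 98, 90, 89, 91, 90, 89, 90, 90, 92, 89, 91, 87, 85, 132, 160, 161]
(np.int32(16), [190.8, 185.3], [191.5, 186.5], [7.0, 3.0], 90.0)
(np.int32(138), [213.0, 192.5], [213.0, 192.5], [5.0, 22.0], 90.0)
(np.int32(108), [190.9, 217.4], [192.0, 213.5], [4.0, 43.0], 0.0)
(np.int32(885), [214.1, 222.4], [214.0, 222.5], [31.0, 28.0], 90.0)
(np.int32(202), [208.9, 248.4], [210.5, 247.0], [41.0, 8.0], -0.0)
```

Emit:
{"api": "step_hand", "payload": {"offsets": {"plan":[[0.094, 0, -0.02, 0.015, -0.009], [0.094, 0, -0.02, 0.015, 0], [0.094, 0, -0.02, 0.015, 0], [0.094, 0, 0, 0, 0], [0.094, 0, 0, 0, 0]]}}}

```text
time: 2.53
tool_pos: [0.5364, -0.0316, 0.2497]
ee_rot: [3.141, -0.002, 2.961]
wrist_force: [0.5, 0.1, -0.1]
width: 0.0939
finger_force: 0.0
```

Run:
```python
from h import *
s=save("wrist","v2.pkl"); cv2.imwrite("pics/w2.png",s["color"]); go([.56,-.03,.3],-.18)
```

```text
tcp [ 0.5371 -0.0311  0.2509] rpy [3.1406e+00 1.0000e-04 2.9619e+00] delta tool [-0.0224  0.0052 -0.0491] turn 0.0003
```

View pics/w2.png

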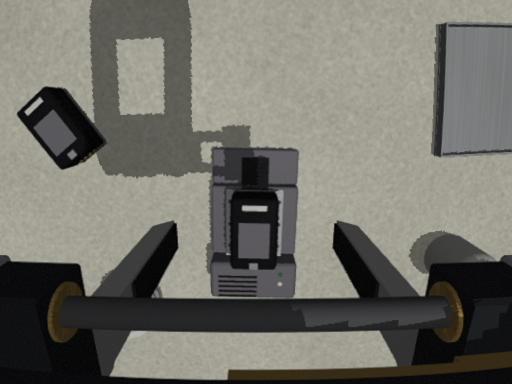

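The second view puts the charger at columns 210–298, rows 148–297, the pack's strip at (254,209) and window at (254,241), and the flat pack's strip at (34,105), window at (53,132). Now I triangulate strips, windows and charger edges between the two views.

Run:
```python
from h import *
a=pickle.load(open("v1.pkl","rb"));b=pickle.load(open("v2.pkl","rb"))
for n,s,rs in [("v1",a,[(192,183,232,252),(5,85,80,165)]),("v2",b,[(234,194,276,272),(22,85,105,168)])]:
    for r in rs:
        for q in blobs(s,62,255,r,12,1500): print(n,r,q)
g2=cv2.cvtColor(b["color"],cv2.COLOR_BGR2GRAY);g1=cv2.cvtColor(a["color"],cv2.COLOR_BGR2GRAY)
# charger side edges and front edge in both views
for n,g,rows,c0,c1,cols,r0,r1 in [("v1",g1,(160,165,170),165,268,(190,240),132,160),("v2",g2,(163,170,177),200,310,(235,285),140,160)]:
    for r in rows: print(n,"row",r,[c0+i for i in np.where((g[r,c0:c1]<120))[0][[0,-1]]])
    for c in cols: print(n,"col",c,g[r0:r1,c].tolist(),r0)
```

```text
v1 (192, 183, 232, 252) (np.int32(138), [213.0, 192.5], [213.0, 192.5], [5.0, 22.0], 90.0)
v1 (192, 183, 232, 252) (np.int32(881), [214.1, 222.3], [214.0, 222.5], [31.0, 28.0], 90.0)
v1 (192, 183, 232, 252) (np.int32(15), [192.5, 231.9], [192.1, 231.2], [8.2, 1.9], 76.0)
v1 (192, 183, 232, 252) (np.int32(186), [210.5, 248.5], [211.5, 247.0], [8.0, 39.0], 90.0)
v1 (5, 85, 80, 165) (np.int32(1201), [50.1, 96.8], [42.0, 106.0], [42.0, 74.0], 90.0)
v1 (5, 85, 80, 165) (np.int32(112), [18.6, 105.2], [18.8, 105.2], [5.7, 19.1], 45.0)
v1 (5, 85, 80, 165) (np.int32(783), [37.6, 128.7], [37.4, 128.5], [34.6, 23.6], 50.7)
v1 (5, 85, 80, 165) (np.int32(1428), [30.6, 150.1], [42.0, 139.0], [50.0, 74.0], 90.0)
v1 (5, 85, 80, 165) (np.int32(47), [53.1, 147.5], [53.0, 147.5], [6.4, 6.4], 45.0)
v2 (234, 194, 276, 272) (np.int32(171), [254.1, 208.1], [254.5, 208.0], [6.0, 25.0], 90.0)
v2 (234, 194, 276, 272) (np.int32(1091), [253.4, 240.3], [253.5, 240.5], [35.0, 31.0], 90.0)
v2 (234, 194, 276, 272) (np.int32(160), [253.2, 268.6], [254.5, 267.0], [41.0, 8.0], -0.0)
v2 (22, 85, 105, 168) (np.int32(149
[... 497 characters left out ...]
60 [np.int64(165), np.int64(257)]
v1 row 165 [np.int64(165), np.int64(257)]
v1 row 170 [np.int64(180), np.int64(257)]
v1 col 190 [91, 90, 89, 89, 92, 94, 96, 84, 57, 46, 50, 52, 51, 52, 50, 50, 51, 51, 51, 51, 51, 50, 52, 50, 50, 50, 52, 51] 132
v1 col 240 [88, 87, 87, 88, 89, 90, 91, 83, 56, 45, 50, 51, 50, 51, 51, 52, 51, 50, 51, 49, 51, 52, 51, 50, 51, 50, 51, 50] 132
v2 row 163 [np.int64(200), np.int64(297)]
v2 row 170 [np.int64(200), np.int64(297)]
v2 row 177 [np.int64(211), np.int64(297)]
v2 col 235 [96, 95, 92, 88, 88, 89, 91, 74, 49, 46, 50, 51, 51, 52, 51, 53, 51, 51, 51, 52] 140
v2 col 285 [161, 162, 163, 162, 161, 161, 165, 166, 120, 54, 67, 86, 94, 97, 94, 96, 96, 95, 95, 96] 140
```

Run:
```python
from h import *
a=pickle.load(open("v1.pkl","rb"));b=pickle.load(open("v2.pkl","rb"))
T=lambda n,p,q:(lambda r:(print(n,r[0].round(4),"gap",round(r[1],4)),r[0])[1])(tri(a,p,b,q))
ang=lambda p,q:print("  yaw",round(np.arctan2(*(q-p)[[1,0]]),4),"len",np.linalg.norm(q-p).round(4))
s=T("cp strip",(213,192.5),(254.3,208));w=T("cp win",(214.1,222.4),(253.5,240.4));ang(s,w)
s=T("fp strip",(18.7,105.2),(33.2,105.9));w=T("fp win",(37.5,128.6),(54.5,132.5));l=T("fp led",(53,147.5),(71.8,154.2));ang(s,w);ang(s,l)
for n,v,S,W,L in [("v1",a,(18.7,105.2),(37.5,128.6),(53,147.5)),("v2",b,(33.2,105.9),(54.5,132.5),(71.8,154.2))]:
    P=plane(v,[S,W,L],.05);print(n,"flat",P.round(4).tolist());ang(P[0],P[2])
for n,v,S,W in [("v1",a,(213,192.5),(214.1,222.4)),("v2",b,(254.3,208),(253.5,240.4))]:
    P=plane(v,[S,W],.082);print(n,"charged",P.round(4).tolist());ang(P[0],P[1])
# charger side edges at top of the step front (z .019): corners
g=b["color"]
for n,v,L,R in [("v1",a,(179.5,168),(257.5,168)),("v2",b,(210.8,178),(297.6,178))]:
    P=plane(v,[L,R],.019);print(n,"edges at step z",P.round(4).tolist(),np.linalg.norm(P[0]-P[1]))
for n,v,F in [("v1",a,[(190,140.2),(240,140.2)]),("v2",b,[(235,147.3),(285,148.5)])]:
    P=plane(v,F,.019);print(n,"front",P.round(4).tolist());ang(P[0],P[1])
# tray corners
for n,v,C in [("v1",a,[(379.5,26),(480,24),(476,143),(379.5,148)])]:
    P=plane(v,C,.018);print("tray",P.round(4).tolist(),P.mean(0));ang(P[3],P[0]);
go([0,0,0])
```

```text
cp strip [ 0.5713 -0.0382  0.085 ] gap 0.0
cp win [ 0.6115 -0.0466  0.0813] gap 0.0003
  yaw -0.2061 len 0.0412
fp strip [ 0.4079 -0.2812  0.0473] gap 0.0001
fp win [ 0.4449 -0.2599  0.0532] gap 0.0001
fp led [ 0.4743 -0.2446  0.0556] gap 0.0001
  yaw 0.5234 len 0.043
  yaw 0.5045 len 0.0762
v1 flat [[0.4084, -0.2792, 0.05], [0.4446, -0.2622, 0.05], [0.4741, -0.2483, 0.05]]
  yaw 0.4388 len 0.0726
v2 flat [[0.4084, -0.2794, 0.05], [0.4446, -0.2619, 0.05], [0.4744, -0.248, 0.05]]
  yaw 0.443 len 0.0731
v1 charged [[0.572, -0.0388, 0.082], [0.6114, -0.0466, 0.082]]
  yaw -0.1947 len 0.0401
v2 charged [[0.5722, -0.0384, 0.082], [0.6111, -0.0465, 0.082]]
  yaw -0.2054 len 0.0397
v1 edges at step z [[0.5413, -0.0902, 0.019], [0.5634, 0.0204, 0.019]] 0.11283747402241144
v2 edges at step z [[0.5407, -0.0908, 0.019], [0.5612, 0.0212, 0.019]] 0.11389609859214991
v1 front [[0.5056, -0.0656, 0.019], [0.5196, 0.0039, 0.019]]
  yaw 1.3717 len 0.0709
v2 front [[0.507, -0.0517, 0.019], [0.5201, 0.0111, 0.019]]
  yaw 1.366 len 0.0641
tray [[0.4052, 0.2178, 0.018], [0.4227, 0.3615, 0.018], [0.5877, 0.3441, 0.018], [0.5684, 0.198, 0.018]] [0.4960031  0.28034994 0.018     ]
  yaw 3.0206 len 0.1645
tcp [ 0.5371 -0.0311  0.2509] rpy [3.1406e+00 1.0000e-04 2.9619e+00] delta tool [ 0.534  -0.0656  0.2508] turn None
```

Heights agree with the text (0.082 and 0.050). The charger origin is about (0.608,-0.046) at yaw -0.20, and the flat pack origin about (0.442,-0.263) at yaw 0.44. The TCP is already above the pad, so I close the fingers and go down.

Emit:
{"api": "step_hand", "payload": {"offsets": {"plan":[[0, 0, 0, 0.03, 0.02], [0, 0, 0, 0.03, 0], [0, 0, 0, 0.03, 0], [0, 0, 0, 0.03, 0], [0, 0, 0, 0.03, 0], [0, 0, 0, 0.03, 0], [0, 0, 0, 0.022, 0], [0, 0, 0, 0, 0], [0, 0, 0, 0, 0]]}}}

```text
time: 3.33
tool_pos: [0.5373, -0.0306, 0.0487]
ee_rot: [3.141, -0.001, 2.943]
wrist_force: [-0.8, -0.3, 0.5]
width: 0.0373
finger_force: 0.0
```

Run:
```python
from h import *
go([.5374,-.0321,.029],-.2)
```

```text
tcp [ 0.5373 -0.0306  0.0487] rpy [ 3.1411e+00 -1.0000e-03  2.9434e+00] delta tool [-0.0004 -0.0014  0.0197] turn 0.0018
```

Emit:
{"api": "step_hand", "payload": {"offsets": {"plan":[[0, 0, -0.001, 0, 0], [0, 0, 0, 0, 0], [0, 0, 0, 0, 0], [0, 0, 0, 0.004, 0], [0, 0, 0, 0.003, 0], [0, 0, 0, 0.003, 0], [0, 0, 0, 0.002, 0], [0, 0, 0, 0.002, 0], [0, 0, 0, 0.001, 0], [0, 0, 0, 0, 0]]}}}

```text
time: 4.17
tool_pos: [0.5372, -0.0329, 0.0337]
ee_rot: [3.142, 0.0, 2.942]
wrist_force: [-1.0, 0.5, 3.3]
width: 0.0003
finger_force: 1.9
```

Emit:
{"api": "step_hand", "payload": {"offsets": {"plan":[[0, 0, 0, 0.0015, 0], [0, 0, 0, 0.0015, 0], [0, 0, 0, 0.001, 0], [0, 0, 0, 0, 0], [0, 0, 0, 0, 0]]}}}

```text
time: 4.58
tool_pos: [0.5372, -0.0329, 0.0293]
ee_rot: [-3.142, 0.0, 2.942]
wrist_force: [-0.7, 0.4, 3.7]
width: 0.0006
finger_force: 1.7
```

Run:
```python
from h import *
s=save("wrist","v3.pkl");print([q for q in blobs(s,62,255,(215,160,300,384),60,3000)])
```

```text
[(np.int32(2210), [257.0, 172.5], [257.0, 172.5], [25.0, 84.0], 90.0), (np.int32(558), [271.9, 204.1], [268.0, 215.5], [45.0, 42.0], 90.0), (np.int32(862), [240.7, 245.3], [238.6, 246.2], [24.3, 51.0], 1.6), (np.int32(865), [269.2, 245.5], [271.5, 249.2], [57.0, 24.4], 88.5), (np.int32(140), [249.1, 322.5], [249.5, 322.0], [3.0, 50.0], 0.0), (np.int32(147), [260.8, 322.8], [260.5, 322.0], [50.0, 3.0], 90.0), (np.int32(149), [254.3, 359.7], [255.0, 361.0], [16.0, 10.0], 90.0)]
```

Emit:
{"api": "step_hand", "payload": {"offsets": {"plan":[[0, 0, 0, 0.0007, 0], [0, 0, 0, 0.0005, 0], [0, 0, 0, 0, 0], [0, 0, 0, 0, 0]]}}}

```text
time: 4.97
tool_pos: [0.5372, -0.0329, 0.029]
ee_rot: [-3.142, 0.0, 2.942]
wrist_force: [-2.0, -0.7, 6.5]
width: 0.0003
finger_force: 3.5
```

Run:
```python
from h import *
s=snapshot("side"); x,y=proj(s,[[.59,-.04,.06]])[0].astype(int); print(x,y)
a=cv2.resize(s["color"][y-40:y+50,x-60:x+60],None,fx=5,fy=5,interpolation=2)
cv2.imwrite("pics/s3.png",a)
```

```text
254 159
```

View pics/s3.png

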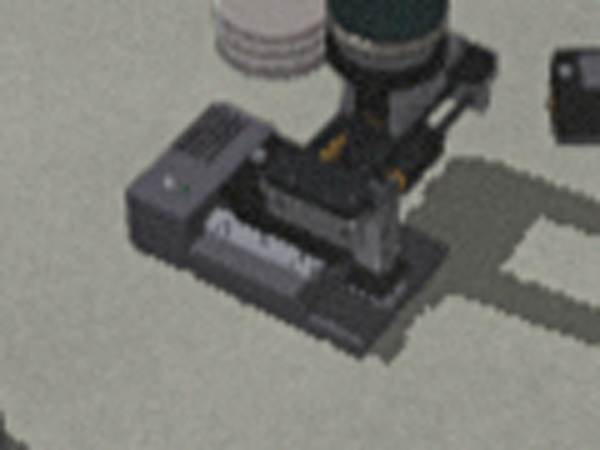

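The side crop shows the fingers on the catch pad, with a dark gap opened behind the pack at (235,190), so the pack looks loose. The force rose to 6.5 N, meaning the catch is at its bottom. I lift, open and look again.

Emit:
{"api": "step_hand", "payload": {"offsets": {"plan":[[0, 0, 0, -0.01, 0], [0, 0, 0, -0.03, 0], [0.094, 0, 0, -0.04, 0], [0.094, 0, 0, -0.04, 0], [0.094, 0, 0, -0.04, 0], [0.094, 0, 0, -0.03, 0], [0.094, 0, 0, -0.03, 0], [0.094, 0, 0, 0, 0], [0.094, 0, 0, 0, 0], [0.094, 0, 0, 0, 0]]}}}

```text
time: 5.85
tool_pos: [0.5367, -0.0327, 0.247]
ee_rot: [3.141, -0.002, 2.942]
wrist_force: [0.4, 0.9, 0.1]
width: 0.0504
finger_force: 0.0
```

Run:
```python
from h import *
s=save("wrist","v4.pkl");x,y=proj(s,[[.58,-.04,.082]])[0].astype(int);print(x,y)
for q in blobs(s,62,255,(x-28,y-60,x+28,y+60),60,3000):
    print(q, plane(s,[q[1]],.082).round(4))
```

```text
255 214
(np.int32(401), [274.7, 166.0], [267.5, 168.5], [29.0, 29.0], 90.0) [[ 0.5291 -0.0088  0.082 ]]
(np.int32(194), [281.0, 224.4], [280.5, 221.5], [69.0, 3.0], 90.0) [[ 0.5969 -0.0141  0.082 ]]
(np.int32(314), [229.0, 223.0], [229.5, 222.5], [67.0, 5.0], 90.0) [[ 0.5835 -0.0721  0.082 ]]
(np.int32(160), [255.8, 199.5], [256.0, 199.5], [5.0, 26.0], 90.0) [[ 0.5622 -0.0365  0.082 ]]
(np.int32(1139), [255.6, 232.3], [255.5, 232.5], [35.0, 31.0], 90.0) [[ 0.6006 -0.0445  0.082 ]]
(np.int32(64), [255.9, 258.0], [255.5, 258.0], [6.0, 9.0], 90.0) [[ 0.6325 -0.0506  0.082 ]]
(np.int32(580), [254.6, 268.3], [254.5, 268.0], [55.0, 10.0], -0.0) [[ 0.6455 -0.0548  0.082 ]]
```

The pack is out by about 10 mm and loose. Now for the grasp.

Run:
```python
from h import *
go([.5977,-.0439,.047],-.2)
```

```text
tcp [ 0.5363 -0.0327  0.2461] rpy [ 3.1416 -0.0037  2.9418] delta tool [-0.0631  0.0012  0.1988] turn 0.0003
```

Emit:
{"api": "step_hand", "payload": {"offsets": {"plan":[[0.094, -0.031, 0, 0, 0], [0.094, -0.031, 0, 0, 0], [0.094, 0, 0, 0, 0], [0.094, 0, 0, 0, 0], [0.094, 0, 0, 0, 0]]}}}

```text
time: 6.32
tool_pos: [0.5969, -0.045, 0.2462]
ee_rot: [3.142, -0.004, 2.942]
wrist_force: [-0.0, -0.3, 0.2]
width: 0.0878
finger_force: 0.0
```

Run:
```python
from h import *
go([.5977,-.0439,.047],-.2)
```

```text
tcp [ 0.5969 -0.045   0.2462] rpy [ 3.1415 -0.0043  2.9418] delta tool [-0.0015  0.0012  0.1992] turn 0.0002
```

Emit:
{"api": "step_hand", "payload": {"offsets": {"plan":[[0.094, -0.001, 0.001, 0.038, 0], [0.094, 0, 0, 0.038, 0], [0.094, 0, 0, 0.038, 0], [0.094, 0, 0, 0.038, 0], [0.094, 0, 0, 0.025, 0], [0.094, 0, 0, 0.015, 0], [0.094, 0, 0, 0.007, 0], [0.094, 0, 0, 0, 0], [0.06, 0, 0, 0, 0], [0.05, 0, 0, 0, 0], [0.05, 0, 0, 0, 0], [0.05, 0, 0, 0, 0], [0.05, 0, 0, 0, 0], [0.05, 0, 0, 0, 0], [0.05, 0, 0, 0, 0], [0.05, 0, 0, 0, 0]]}}}

```text
time: 7.65
tool_pos: [0.5993, -0.0444, 0.0498]
ee_rot: [3.142, 0.001, 2.942]
wrist_force: [-0.3, -0.6, 1.2]
width: 0.056
finger_force: 30.0
```

Emit:
{"api": "step_hand", "payload": {"offsets": {"plan":[[0.05, 0, 0, -0.0005, 0], [0.05, 0.003, 0, 0, 0], [0.05, 0.006, 0, 0, 0], [0.05, 0.008, 0, 0, 0], [0.05, 0.008, 0, 0, 0], [0.05, 0.008, 0, 0, 0]]}}}

```text
time: 8.15
tool_pos: [0.5658, -0.0376, 0.0498]
ee_rot: [3.141, 0.0, 2.942]
wrist_force: [1.6, -0.2, 0.1]
width: 0.0559
finger_force: 30.0
```

Emit:
{"api": "step_hand", "payload": {"offsets": {"plan":[[0.05, 0.008, 0, 0, 0], [0.05, 0.008, 0, 0, 0], [0.05, 0.008, 0, 0, 0], [0.05, 0.008, 0, 0, 0], [0.05, 0.008, 0, 0, 0], [0.05, 0.008, 0, 0, 0], [0.05, 0.008, 0, 0, 0], [0.05, 0.008, 0, 0, 0], [0.05, 0.006, 0, 0, 0], [0.05, 0, 0, 0, 0]]}}}

```text
time: 8.98
tool_pos: [0.4959, -0.0234, 0.0491]
ee_rot: [3.142, -0.003, 2.942]
wrist_force: [-0.8, 0.5, -1.8]
width: 0.0558
finger_force: 30.0
```

Emit:
{"api": "step_hand", "payload": {"offsets": {"plan":[[0.05, 0, 0, -0.02, 0], [0.05, 0, 0, -0.03, 0], [0.05, 0, 0, -0.03, 0], [0.05, 0.0067, 0.033, 0, 0], [0.05, 0.0067, 0.033, 0, 0], [0.05, 0.0067, 0.033, 0, 0], [0.05, 0.0067, 0.033, 0, 0], [0.05, 0.0067, 0.033, 0, 0], [0.05, 0.0067, 0.033, 0, 0], [0.05, 0.0067, 0.033, 0, 0], [0.05, 0.0067, 0.033, 0, 0], [0.05, 0.0067, 0.033, 0, 0], [0.05, 0, 0, 0, -0.08], [0.05, 0, 0, 0, 0], [0.05, 0, 0, 0, 0], [0.05, 0, 0, 0, 0]]}}}

```text
time: 10.32
tool_pos: [0.4976, 0.2781, 0.1289]
ee_rot: [-3.14, -0.001, 3.019]
wrist_force: [-0.1, -0.1, -3.8]
width: 0.0561
finger_force: 30.0
```

Run:
```python
from h import *
go([.496,.280,.023],-.12)
s=save("side","s5.pkl")
g=cv2.cvtColor(s["color"],cv2.COLOR_BGR2GRAY); cv2.imwrite("pics/s5.png",cv2.resize(s["color"][200:300,180:300],None,fx=5,fy=5,interpolation=2))
print(proj(s,[[.496,.280,0.003]]))
```

```text
tcp [0.4976 0.2781 0.1289] rpy [-3.1403e+00 -1.5000e-03  3.0194e+00] delta tool [0.0017 0.0018 0.1059] turn -0.0022
[[244.12324763 251.72112629]]
```

View pics/s5.png

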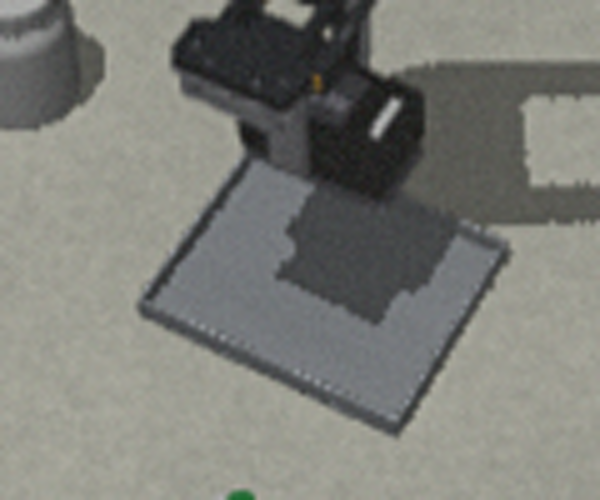

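The crop shows the gripped pack hovering above the tray. The tray's corners average to (245,257) in the full picture, so its centre is nearer (0.491,0.295). I shift there and lower.

Emit:
{"api": "step_hand", "payload": {"offsets": {"plan":[[0.05, 0.0085, 0.015, 0, 0], [0.05, 0, 0, 0.03, 0], [0.05, 0, 0, 0.03, 0], [0.05, 0, 0, 0.02, 0], [0.05, 0, 0, 0.01, 0], [0.05, 0, 0, 0.006, 0], [0.05, 0, 0, 0.003, 0], [0.05, 0, 0, 0, 0], [0.05, 0, 0, 0, 0]]}}}

```text
time: 11.12
tool_pos: [0.4925, 0.2953, 0.0324]
ee_rot: [3.14, 0.002, 3.021]
wrist_force: [-0.1, -0.4, -2.8]
width: 0.0558
finger_force: 30.0
```

Emit:
{"api": "step_hand", "payload": {"offsets": {"plan":[[0.05, 0, 0, 0.004, 0], [0.05, 0, 0, 0.003, 0], [0.05, 0, 0, 0.002, 0], [0.05, 0, 0, 0.001, 0], [0.05, 0, 0, 0, 0]]}}}

```text
time: 11.53
tool_pos: [0.4914, 0.2951, 0.0209]
ee_rot: [3.141, 0.0, 3.022]
wrist_force: [1.1, 0.3, -3.8]
width: 0.0558
finger_force: 30.0
```

Emit:
{"api": "step_hand", "payload": {"offsets": {"plan":[[0.05, 0, 0, 0.001, 0], [0.05, 0, 0, 0.0005, 0], [0.05, 0, 0, 0, 0]]}}}

```text
time: 11.78
tool_pos: [0.4914, 0.2952, 0.0207]
ee_rot: [3.141, 0.001, 3.022]
wrist_force: [-3.4, -1.5, 5.4]
width: 0.0558
finger_force: 30.0
```

Emit:
{"api": "step_hand", "payload": {"offsets": {"plan":[[0.05, 0, 0, 0.0005, 0], [0.05, 0, 0, 0, 0]]}}}

```text
time: 11.95
tool_pos: [0.4914, 0.2952, 0.0207]
ee_rot: [3.141, 0.001, 3.022]
wrist_force: [-5.3, -2.6, 7.7]
width: 0.0556
finger_force: 30.0
```

Emit:
{"api": "step_hand", "payload": {"offsets": {"plan":[[0.05, 0, 0, -0.0008, 0], [0.075, 0, 0, 0, 0], [0.075, 0, 0, 0, 0], [0.075, 0, 0, 0, 0], [0.075, 0, 0, 0, 0], [0.075, 0, 0, -0.01, 0], [0.075, 0, 0, -0.03, 0], [0.075, 0, 0, -0.04, 0], [0.075, 0, 0, -0.04, 0], [0.075, 0, 0, -0.04, 0]]}}}

```text
time: 12.78
tool_pos: [0.491, 0.2949, 0.1818]
ee_rot: [3.141, 0.0, 3.022]
wrist_force: [0.9, 0.2, -0.1]
width: 0.0755
finger_force: 0.0
```

Run:
```python
from h import *
s=snapshot("wrist");cv2.imwrite("pics/w6.png",s["color"]);go([.442,-.263,.25],.441)
```

```text
tcp [0.4951 0.2968 0.1926] rpy [3.1321 0.0149 3.0218] delta tool [-0.0151 -0.5616 -0.0625] turn -0.5608
```

View pics/w6.png

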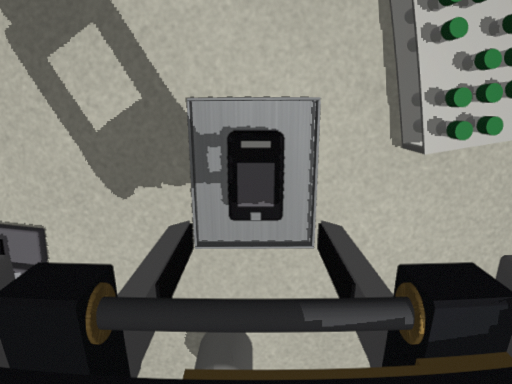

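The picture shows the charged pack standing upright near the middle of the tray, (257,175) within (188–320, 98–248). Now I go over to the flat pack, making the half turn the other way because of the last joint's range.

Emit:
{"api": "step_hand", "payload": {"offsets": {"plan":[[0.094, 0, 0, -0.03, 0], [0.094, 0, -0.02, -0.03, 0], [0.094, -0.001, -0.04, 0, 0], [0.094, -0.001, -0.04, 0, 0], [0.094, -0.001, -0.04, 0, 0], [0.094, -0.001, -0.04, 0, 0], [0.094, -0.001, -0.04, 0, 0], [0.094, -0.001, -0.04, 0, 0], [0.094, -0.001, -0.04, 0, 0], [0.094, -0.001, -0.04, 0, 0], [0.094, -0.001, -0.04, 0, 0], [0.094, -0.001, -0.04, 0, 0], [0.094, -0.001, -0.04, 0, 0], [0.094, -0.001, -0.04, 0, 0], [0.094, -0.001, -0.04, 0, 0], [0.094, 0, -0.02, 0, 0]]}}}

```text
time: 14.17
tool_pos: [0.4363, -0.2666, 0.2397]
ee_rot: [-3.14, 0.0, 3.018]
wrist_force: [1.0, 0.0, -1.2]
width: 0.0941
finger_force: 0.0
```

Emit:
{"api": "step_hand", "payload": {"offsets": {"plan":[[0.094, 0, 0, 0, 0.12], [0.094, 0, 0, 0, 0.12], [0.094, 0, 0, 0, 0.12], [0.094, 0, 0, 0, 0.12], [0.094, 0, 0, 0, 0.12], [0.094, 0, 0, 0, 0.12], [0.094, 0, 0, 0, 0.12], [0.094, 0, 0, 0, 0.12], [0.094, 0, 0, 0, 0.12], [0.094, 0, 0, 0, 0.12], [0.094, 0, 0, 0, 0.12], [0.094, 0, 0, 0, 0.12], [0.094, 0, 0, 0, 0.12], [0.094, 0, 0, 0, 0.12], [0.094, 0, 0, 0, 0.12], [0.094, 0, 0, 0, 0.12], [0.094, 0, 0, 0, 0.12], [0.094, 0, 0, 0, 0.12], [0.094, 0, 0, 0, 0.12], [0.094, 0, 0, 0, 0.12]]}}}

```text
time: 15.83
tool_pos: [0.4373, -0.2626, 0.2401]
ee_rot: [3.141, -0.0, 0.616]
wrist_force: [-0.2, -0.6, 0.3]
width: 0.0939
finger_force: 0.0
```

Run:
```python
from h import *
go([.442,-.263,.25],.441)
```

```text
tcp [ 0.4373 -0.2626  0.2401] rpy [ 3.1408e+00 -4.0000e-04  6.1580e-01] delta tool [ 0.0036  0.003  -0.0099] turn 0.1748
```

Emit:
{"api": "step_hand", "payload": {"offsets": {"plan":[[0.094, 0.003, 0.003, 0, 0.09], [0.094, 0, 0, 0, 0.085], [0.094, 0, 0, 0, 0], [0.094, 0, 0, 0, 0]]}}}

```text
time: 16.17
tool_pos: [0.4415, -0.2632, 0.2399]
ee_rot: [3.141, -0.0, 0.449]
wrist_force: [0.3, 0.1, -0.4]
width: 0.0945
finger_force: 0.0
```

Run:
```python
from h import *
s=save("wrist","v7.pkl");x,y=proj(s,[[.442,-.263,.05]])[0].astype(int);print(x,y)
for q in blobs(s,60,255,(x-28,y-48,x+28,y+48),30,3000): print(q,plane(s,[q[2]],.05).round(4))
go([.442,-.263,.25],.441)
```

```text
254 174
(np.int32(1858), [251.6, 173.9], [253.5, 173.5], [55.0, 95.0], -0.0) [[ 0.4424 -0.2616  0.05  ]]
(np.int32(76), [254.5, 143.5], [254.5, 143.5], [7.0, 9.0], 90.0) [[ 0.4746 -0.2474  0.05  ]]
(np.int32(1147), [254.0, 171.0], [254.5, 171.0], [31.0, 36.0], 0.0) [[ 0.4456 -0.2613  0.05  ]]
(np.int32(117), [254.2, 204.0], [254.5, 204.0], [4.0, 23.0], 90.0) [[ 0.4092 -0.2789  0.05  ]]
tcp [ 0.4415 -0.2632  0.2398] rpy [ 3.1412e+00 -3.0000e-04  4.4880e-01] delta tool [ 0.0006  0.     -0.0102] turn 0.0078
```

Emit:
{"api": "step_hand", "payload": {"offsets": {"plan":[[0.094, 0.0015, 0, 0.038, 0], [0.094, 0, 0, 0.038, 0], [0.094, 0, 0, 0.038, 0], [0.094, 0, 0, 0.038, 0], [0.094, 0, 0, 0.03, 0], [0.094, 0, 0, 0.02, 0], [0.094, 0, 0, 0.012, 0], [0.094, 0, 0, 0.006, 0], [0.094, 0, 0, 0.002, 0], [0.094, 0, 0, 0, 0], [0.05, 0, 0, 0, 0], [0.05, 0, 0, 0, 0], [0.05, 0, 0, 0, 0], [0.05, 0, 0, 0, 0], [0.05, 0, 0, 0, 0], [0.05, 0, 0, 0, 0], [0.05, 0, 0, 0, 0], [0.05, 0, 0, 0, 0]]}}}

```text
time: 17.72
tool_pos: [0.4429, -0.2624, 0.0178]
ee_rot: [-3.141, -0.0, 0.447]
wrist_force: [-1.1, 0.8, 2.3]
width: 0.0557
finger_force: 30.0
```

Emit:
{"api": "step_hand", "payload": {"offsets": {"plan":[[0.05, 0, 0, -0.02, 0], [0.05, 0, 0, -0.04, 0], [0.05, 0, 0, -0.04, 0], [0.05, 0.0205, -0.0228, 0, 0], [0.05, 0.0205, -0.0228, 0, 0], [0.05, 0.0205, -0.0228, 0, 0], [0.05, 0.0205, -0.0228, 0, 0], [0.05, 0.0205, -0.0228, 0, 0], [0.05, 0.0205, -0.0228, 0, 0], [0.05, 0.0205, -0.0228, 0, 0], [0.05, 0.0205, -0.0228, 0, 0], [0.05, 0, 0, 0, 0.108], [0.05, 0, 0, 0, 0.108], [0.05, 0, 0, 0, 0.108], [0.05, 0, 0, 0, 0.108], [0.05, 0, 0, 0, 0.108], [0.05, 0, 0, 0, 0.108], [0.05, 0, 0, 0, 0], [0.05, 0, 0, 0, 0]]}}}

```text
time: 19.3
tool_pos: [0.5114, -0.0271, 0.1167]
ee_rot: [3.142, 0.002, -0.198]
wrist_force: [0.4, 0.0, -2.6]
width: 0.0556
finger_force: 30.0
```

Run:
```python
from h import *
go([.5120,-.0268,.0625],-.2)
s=save("side","s8.pkl"); x,y=proj(s,[[.54,-.03,.07]])[0].astype(int)
w=save("wrist","v8.pkl")
im=np.zeros((384,800,3),np.uint8);im[:,:512]=w["color"];c=cv2.resize(s["color"][y-48:y+48,x-36:x+36],None,fx=4,fy=4,interpolation=2);im[:,512:]=c
cv2.imwrite("pics/p8.png",im)
```

```text
tcp [ 0.5114 -0.0271  0.1167] rpy [ 3.1415e+00  1.6000e-03 -1.9840e-01] delta tool [ 0.0006 -0.0004  0.0542] turn 0.0016
```

View pics/p8.png

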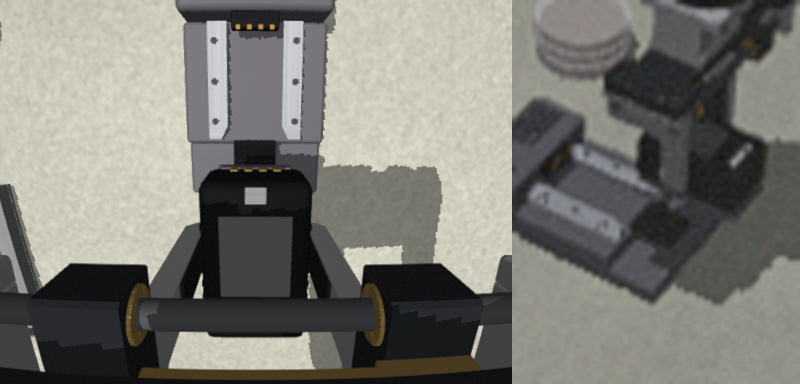

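The view shows the two rails at columns 207–228 and 282–303, rows 22–138, with the pack's nose just below the mouth and well centred. I measure the rails' centre line and yaw.

Run:
```python
from h import *
s=pickle.load(open("v8.pkl","rb"));g=cv2.cvtColor(s["color"],cv2.COLOR_BGR2GRAY).astype(float)
M=[]
for r in range(35,125,6):
    row=g[r]; L=np.argmax(np.diff(row[198:216]))+198.5; Rr=np.argmin(np.diff(row[294:312]))+294.5
    P=plane(s,[(L,r),(Rr,r)],.040); M.append(P.mean(0)[:2]); 
    if r in(35,77,119):print(r,L,Rr,P.round(4).tolist(),np.linalg.norm(P[0]-P[1]).round(4))
M=np.array(M);p=np.polyfit(M[:,0],M[:,1],1);print("axis yaw",np.arctan(p[0]),"y at .512",np.polyval(p,.512),"y at .608",np.polyval(p,.608))
# mouth ends / stop
print([g[r,215] for r in range(128,146)]);print(plane(s,[(255,138.5)],.04),plane(s,[(240,22)],.04))
for q in blobs(s,100,200,(240,180,272,210),60,900):print("led",q[2],plane(s,[q[2]],.1167-.0178+.05).round(4))
q=plane(s,[(218.8,250),(291.5,250)],.149);print(q.round(4),q.mean(0))
```

```text
35 206.5 302.5 [[0.646, -0.0167, 0.04], [0.6318, -0.0872, 0.04]] 0.072
77 207.5 301.5 [[0.6161, -0.0106, 0.04], [0.6018, -0.0812, 0.04]] 0.072
119 208.5 300.5 [[0.585, -0.0042, 0.04], [0.5707, -0.0751, 0.04]] 0.0723
axis yaw -0.20028657132182187 y at .512 -0.02618636208309172 y at .608 -0.045675168461570936
[np.float64(200.0), np.float64(200.0), np.float64(204.0), np.float64(204.0), np.float64(204.0), np.float64(207.0), np.float64(206.0), np.float64(205.0), np.float64(200.0), np.float64(198.0), np.float64(188.0), np.float64(151.0), np.float64(111.0), np.float64(94.0), np.float64(73.0), np.float64(91.0), np.float64(116.0), np.float64(123.0)]
[[ 0.56273197 -0.03695614  0.04      ]] [[ 0.64993332 -0.04316699  0.04      ]]
led [255.0, 195.5] [[ 0.5457 -0.0334  0.1489]]
[[ 0.5216 -0.01    0.149 ]
 [ 0.5143 -0.0457  0.149 ]] [ 0.51795141 -0.02785396  0.149     ]
```

Emit:
{"api": "step_hand", "payload": {"offsets": {"plan":[[0.05, 0, -0.0004, 0.025, 0.0016], [0.05, 0, 0, 0.025, 0], [0.05, 0, 0, 0.008, 0], [0.05, 0, 0, 0.004, 0], [0.05, 0, 0, 0.002, 0], [0.05, 0, 0, 0.001, 0], [0.05, 0, 0, 0, 0], [0.05, 0, 0, 0, 0]]}}}

```text
time: 20.07
tool_pos: [0.513, -0.0269, 0.0541]
ee_rot: [-3.141, -0.003, -0.203]
wrist_force: [-0.7, 0.4, -0.4]
width: 0.0558
finger_force: 30.0
```

Emit:
{"api": "step_hand", "payload": {"offsets": {"plan":[[0.05, 0, 0, 0.001, 0], [0.05, 0, 0, 0.001, 0], [0.05, 0, 0, 0.0005, 0], [0.05, 0, 0, 0, 0], [0.05, 0, 0, 0, 0]]}}}

```text
time: 20.48
tool_pos: [0.5126, -0.0269, 0.0505]
ee_rot: [-3.141, -0.002, -0.203]
wrist_force: [0.3, -1.1, 0.2]
width: 0.0558
finger_force: 30.0
```

Emit:
{"api": "step_hand", "payload": {"offsets": {"plan":[[0.05, 0.003, 0, 0, 0], [0.05, 0.004, 0, 0, 0], [0.05, 0.004, 0, 0, 0], [0.05, 0.004, 0, 0, 0], [0.05, 0.003, 0, 0, 0], [0.05, 0, 0, 0, 0]]}}}

```text
time: 20.98
tool_pos: [0.5306, -0.0307, 0.0501]
ee_rot: [-3.141, -0.001, -0.203]
wrist_force: [0.5, 0.7, 1.3]
width: 0.0563
finger_force: 30.0
```

Emit:
{"api": "step_hand", "payload": {"offsets": {"plan":[[0.05, 0.003, 0, 0, 0], [0.05, 0.004, 0, 0, 0], [0.05, 0.004, 0, 0, 0], [0.05, 0.004, 0, 0, 0], [0.05, 0.003, 0, 0, 0], [0.05, 0, 0, 0, 0]]}}}

```text
time: 21.48
tool_pos: [0.5482, -0.0343, 0.0501]
ee_rot: [-3.141, -0.001, -0.203]
wrist_force: [0.6, -0.3, 0.9]
width: 0.0559
finger_force: 30.0
```

Emit:
{"api": "step_hand", "payload": {"offsets": {"plan":[[0.05, 0.004, -0.0004, 0, -0.003], [0.05, 0.005, 0, 0, 0], [0.05, 0.005, 0, 0, 0], [0.05, 0.005, 0, 0, 0], [0.05, 0.004, 0, 0, 0], [0.05, 0, 0, 0, 0]]}}}

```text
time: 21.98
tool_pos: [0.5711, -0.0385, 0.0501]
ee_rot: [-3.141, -0.001, -0.2]
wrist_force: [0.6, 0.3, 0.3]
width: 0.0556
finger_force: 30.0
```

Emit:
{"api": "step_hand", "payload": {"offsets": {"plan":[[0.05, 0.004, 0, 0, 0], [0.05, 0.005, 0, 0, 0], [0.05, 0.005, 0, 0, 0], [0.05, 0.004, 0, 0, 0], [0.05, 0, 0, 0, 0]]}}}

```text
time: 22.4
tool_pos: [0.5887, -0.0421, 0.0501]
ee_rot: [-3.141, -0.001, -0.2]
wrist_force: [0.2, -0.5, 0.2]
width: 0.0559
finger_force: 30.0
```

Sliding freely. Now the sprung last part, in small steps.

Emit:
{"api": "step_hand", "payload": {"offsets": {"plan":[[0.05, 0.003, 0, 0, 0], [0.05, 0.003, 0, 0, 0], [0.05, 0.003, 0, 0, 0], [0.05, 0.002, 0, 0, 0], [0.05, 0, 0, 0, 0]]}}}

```text
time: 22.82
tool_pos: [0.5988, -0.0441, 0.0501]
ee_rot: [-3.141, -0.001, -0.2]
wrist_force: [0.7, 0.4, -0.1]
width: 0.0556
finger_force: 30.0
```

Emit:
{"api": "step_hand", "payload": {"offsets": {"plan":[[0.05, 0.002, 0, 0, 0], [0.05, 0.002, 0, 0, 0], [0.05, 0, 0, 0, 0], [0.05, 0, 0, 0, 0]]}}}

```text
time: 23.15
tool_pos: [0.5998, -0.0443, 0.05]
ee_rot: [3.141, 0.006, -0.2]
wrist_force: [-6.7, 0.5, 4.3]
width: 0.0557
finger_force: 30.0
```

Emit:
{"api": "step_hand", "payload": {"offsets": {"plan":[[0.05, 0.002, 0, 0, 0], [0.05, 0.002, 0, 0, 0], [0.05, 0.001, 0, 0, 0], [0.05, 0, 0, 0, 0]]}}}

```text
time: 23.48
tool_pos: [0.6039, -0.0451, 0.0502]
ee_rot: [3.141, 0.008, -0.2]
wrist_force: [-10.1, 1.8, 6.3]
width: 0.0557
finger_force: 30.0
```

Emit:
{"api": "step_hand", "payload": {"offsets": {"plan":[[0.05, 0.001, 0, 0, 0], [0.05, 0.001, 0, 0, 0], [0.05, 0, 0, 0, 0]]}}}

```text
time: 23.73
tool_pos: [0.6056, -0.0455, 0.0501]
ee_rot: [3.141, 0.008, -0.2]
wrist_force: [-10.1, 1.8, 6.3]
width: 0.0561
finger_force: 30.0
```

Emit:
{"api": "step_hand", "payload": {"offsets": {"plan":[[0.05, 0.001, 0, 0, 0], [0.05, 0.001, 0, 0, 0], [0.05, 0, 0, 0, 0]]}}}

```text
time: 23.98
tool_pos: [0.6074, -0.0459, 0.0501]
ee_rot: [3.141, 0.009, -0.2]
wrist_force: [-10.7, 2.4, 7.2]
width: 0.0559
finger_force: 30.0
```

Emit:
{"api": "step_hand", "payload": {"offsets": {"plan":[[0.05, 0.001, 0, 0, 0], [0.05, 0, 0, 0, 0]]}}}

```text
time: 24.15
tool_pos: [0.6084, -0.046, 0.0502]
ee_rot: [3.141, 0.009, -0.2]
wrist_force: [-11.0, 1.9, 7.3]
width: 0.056
finger_force: 30.0
```

Emit:
{"api": "step_hand", "payload": {"offsets": {"plan":[[0.05, 0.001, 0, 0, 0], [0.05, 0, 0, 0, 0]]}}}

```text
time: 24.32
tool_pos: [0.6095, -0.0462, 0.0501]
ee_rot: [3.141, 0.008, -0.199]
wrist_force: [-10.2, 0.4, 6.2]
width: 0.0556
finger_force: 30.0
```

Emit:
{"api": "step_hand", "payload": {"offsets": {"plan":[[0.05, 0.001, 0, 0, 0], [0.05, 0, 0, 0, 0]]}}}

```text
time: 24.48
tool_pos: [0.6104, -0.0465, 0.0501]
ee_rot: [3.141, 0.008, -0.2]
wrist_force: [-11.2, 0.8, 6.6]
width: 0.056
finger_force: 30.0
```

Emit:
{"api": "step_hand", "payload": {"offsets": {"plan":[[0.05, 0.0008, 0, 0, 0], [0.05, 0, 0, 0, 0]]}}}

```text
time: 24.65
tool_pos: [0.6106, -0.0465, 0.0501]
ee_rot: [3.141, 0.01, -0.199]
wrist_force: [-12.7, 2.0, 7.5]
width: 0.056
finger_force: 30.0
```

Run:
```python
from h import *
s=save("side","s9.pkl");w=save("wrist","v9.pkl")
print([ (q[2],plane(w,[q[2]],.082).round(4).tolist()) for q in blobs(w,60,255,(225,110,290,240),40,3000)])
x,y=proj(s,[[.575,-.04,.05]])[0].astype(int)
im=np.zeros((384,800,3),np.uint8);im[:,:512]=w["color"];im[:,512:]=cv2.resize(s["color"][y-32:y+32,x-24:x+24],(288,384),interpolation=2)
cv2.imwrite("pics/p9.png",im)
```

```text
[([255.0, 195.5], [[0.6451, -0.0528, 0.082]]), ([257.0, 228.0], [[0.6286, -0.0504, 0.082]])]
```

View pics/p9.png

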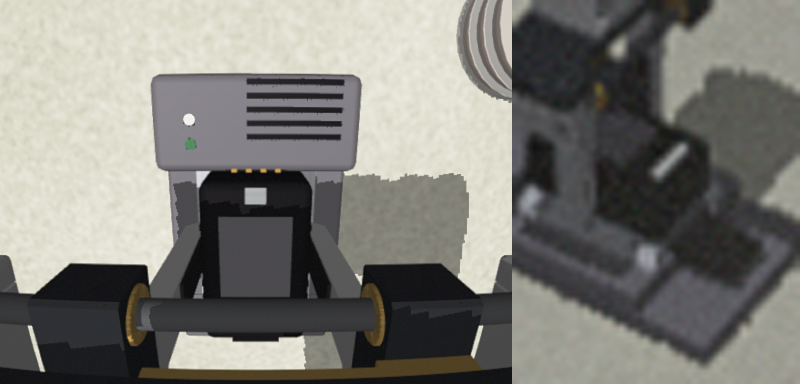

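The pack's nose sits against the hump in the wrist view (255,195), about 1.5 mm past the earlier seated pose, so it is at the stop. I ease back onto the catch.

Emit:
{"api": "step_hand", "payload": {"offsets": {"plan":[[0.05, -0.002, 0, 0, 0], [0.05, -0.002, 0, 0, 0], [0.05, 0, 0, 0, 0]]}}}

```text
time: 25.0
tool_pos: [0.6087, -0.0461, 0.0499]
ee_rot: [3.141, 0.004, -0.2]
wrist_force: [-5.8, -0.1, 1.5]
width: 0.0559
finger_force: 30.0
```

Emit:
{"api": "step_hand", "payload": {"offsets": {"plan":[[0.05, -0.001, 0, 0, 0], [0.05, -0.001, 0, 0, 0], [0.05, 0, 0, 0, 0]]}}}

```text
time: 25.25
tool_pos: [0.6086, -0.0461, 0.0498]
ee_rot: [-3.142, 0.0, -0.2]
wrist_force: [-1.5, 0.4, -0.3]
width: 0.0558
finger_force: 30.0
```

The force faded while the position stayed put, so the catch holds. Now I release and rise.

Emit:
{"api": "step_hand", "payload": {"offsets": {"plan":[[0.08, 0, 0, 0, 0], [0.08, 0, 0, 0, 0], [0.08, 0, 0, 0, 0], [0.08, 0, 0, 0, 0], [0.08, 0, 0, 0, 0], [0.08, 0, 0, -0.01, 0], [0.08, 0, 0, -0.03, 0], [0.08, 0, 0, -0.04, 0], [0.08, 0, 0, -0.04, 0], [0.08, 0, 0, -0.04, 0], [0.08, -0.03, 0, -0.02, 0], [0.08, -0.04, 0, 0, 0], [0.08, -0.04, 0, 0, 0], [0.08, 0, 0, 0, 0], [0.08, 0, 0, 0, 0], [0.08, 0, 0, 0, 0]]}}}

```text
time: 26.58
tool_pos: [0.5017, -0.0244, 0.2312]
ee_rot: [-3.141, -0.003, -0.2]
wrist_force: [0.0, -0.4, 0.4]
width: 0.0798
finger_force: 0.0
```

Run:
```python
from h import *
w=save("wrist","v10.pkl");x,y=proj(w,[[.5935,-.043,.082]])[0].astype(int)
for q in blobs(w,60,255,(x-35,y-60,x+35,y+60),40,3000): print(q[0],q[2],plane(w,[q[2]],.082).round(4).tolist())
cv2.imwrite("pics/w10.png",w["color"])
```

```text
105 [254.5, 31.0] [[0.6482, -0.0532, 0.082]]
110 [255.0, 36.5] [[0.6432, -0.0527, 0.082]]
1170 [230.0, 94.0] [[0.5952, -0.0176, 0.082]]
397 [286.2, 80.0] [[0.5973, -0.0747, 0.082]]
1739 [255.0, 71.0] [[0.6117, -0.0463, 0.082]]
203 [255.0, 113.0] [[0.5721, -0.0383, 0.082]]
437 [280.5, 133.5] [[0.5469, -0.0596, 0.082]]
```

View pics/w10.png

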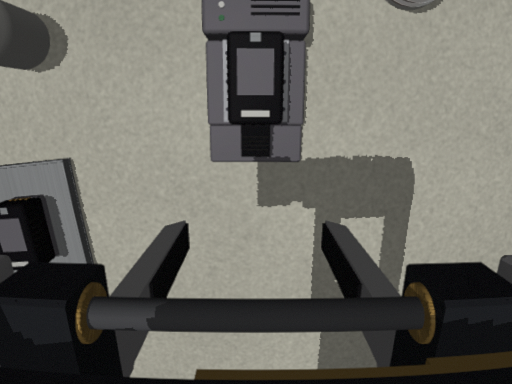

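The flat pack's strip (255,113) and window (255,71) give (0.572,-0.038) and (0.612,-0.046). That is the same seated pose the charged pack had, with the catch up in front at (256,140). The tray pack is still standing, at (25,232).

```bash
python3 -c "
from bench import *
print(close_job())"
```

```text
the job is handed in; nothing more can be done
None
```

I handed the job in at about 27 s of the 72 s allowed: the charged pack stands upright in the tray, and the flat pack is home in the charger with the catch holding it. The judge's result was not shown.

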